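# Spray the hide with cleaner

### The arm

A 6-joint arm with a two-finger parallel gripper is mounted at the origin on the work surface. World frame = base frame: x ahead of the robot, y to its left, z up, the work surface at z = 0. Lengths are in m, angles in rad, forces in N, time in s.
With the tool pointing down it reaches from about 0.325 to 0.775 m from the base axis. Payload 9.3 kg.
Tool frame: the origin (TCP) lies midway between the tips of the shut fingers; the grasp point (between the pads) lies 19 mm behind it; z points along the fingers, y is the direction in which the jaws open and shut (so a half turn about z gives the same grasp; the last joint's range is limited). The gripper opens to 85 mm and grips with 20 to 120 N. Pads are 22 mm wide; open, the fingers measure 114 mm over their backs; the gripper's body (76 mm by 85 mm) begins 54 mm behind the grasp point. The pads swing forward as they close: fully open they stand 13 mm farther back than shut.
Start: joints at [-1.377, 0.259, 0.021, 1.334, 0, 1.418], TCP at [0.187, -0.517, 0.231] pointing down, gripper open.
Joint ranges: [-3.04, 3.04], [-0.91, 1.82], [-1.04, 1.36], [-1.92, 1.95], [-1.52, 1.45], [-3.14, 3.14]. Speed limits (rad/s): [2.22, 2.22, 2.79, 3.14, 3.14, 3.14].

### API

Orientations are given as a unit quaternion [w, x, y, z].
In Python, from rig import bot gives the robot as it stands.
- The arm moves only by the tool carry_out, never from a script. Its argument "series" is a list that holds one entry, the list of rows, each a list of 7 numbers: the shift along the tool's x, y, z in m, then the turn, a rotation vector about the tool's x, y, z in degrees, then the gripper command: -1 is fully open, 1 is shut, values between are in proportion. A call has 1 to 8 rows; each row shifts and turns the commanded pose from where the row before left it, along the tool's axes as they then stand; what a row does not reach is not made up. A row lasts 1/8 s, in which the tool goes at most 62.5 mm and 10.7 degrees, less where a joint would pass 70% of its speed; a pose out of reach is approached as far as the arm can. A call is refused whole if a number of a shift passes 0.0625 or a number of a turn 10.7, either way. A call with a gripper value outside its range is refused whole. The fingers move at their own pace and stop on an object; the grip force is fixed at half the most. Time passes only in rows, so rows that do not move let the fingers close. It gives the time, the measured TCP pose, the force and the opening at its end, in the units of the state.
- bot.get_state(): the state, without advancing time (a new reading comes with each control period).
- bot.read_camera(name): name is "scene" or "top" or "wrist"; returns a dict with "frame" (384x512x3 uint8, red, green, blue), "camera_matrix" (3x3 intrinsics, pixels), "D" ([k1, k2, p1, p2, k3] as OpenCV has them; the pictures are not rectified), "rvec" (rotation vector, rad) and "tvec" (3), from world to camera coordinates, as OpenCV has them; the wrist camera has in their place "hand_eye" (4x4, takes a point from camera to tool coordinates, whose origin is the TCP and whose axes are the flange's). Camera axes: x right, y down, z forward; pixel columns grow to the right and rows downward; lengths in m; the calibration is good to about 2 mm. A picture is of the moment at which its call begins: read the wrist's pose just before it. There is no depth.
- bot.finish_job(): hands the job in, once; it reports no verdict.
The state is a dict: "clock": time; "joints": joint angles; "joint_velocities": joint speeds; "tau": joint torques, N m; "tool_pos": TCP position; "eef_rot": TCP orientation; "contact_force": force on the tool from outside, world axes, zero at the start; "wrist_torque": the same for the moment, N m; "finger_gap": opening from 0.0 (shut) to 1.0 (fully open).
Only numpy, scipy, OpenCV 4.12 (cv2) and the standard library are available. Lean on these libraries where they do the work, as an engineer would, in place of code of your own. Each camera call takes 0.05 s, during which the arm holds its last target. There are 200 camera calls.

### The job

The green hide is due for a clean: press the blue nozzle cap of the blue-banded cleaner canister all the way down from above for a moment, then let it spring fully back up. Leave the orange-capped canister unpressed and the hide standing where it is.

Things in the scene. Friction and masses are not known exactly. Their poses are not given: they have to be found in the camera images.
- cleaner_top (a point): Centre of the flat top of the blue cap (44 mm across, 32 mm high) on the cleaner, a white canister 66 mm across with a blue band, upright, screwed to the counter by a 92 mm round foot. Cap up, this point is 196 mm above the counter; it rides down with the cap. z is up; -x is where the nozzle snout on the cap's side points, to the hide (snout 34 mm from the axis, 12 mm below the top).
- cleaner_cap (a joint): How far the blue cap is pressed down, in m: 0 is fully up, 0.010 fully down on its stop. A spring pushes it back: about 2.5 N starts it and about 7.5 N holds it fully down.
- polish_cap (a joint): The same for the orange cap of the other canister (glass polish, orange band, otherwise the same size and make, also screwed down): 0 is up, 0.010 fully down. The axes of the two canisters are at least 200 mm apart.
- hide: Green plastic hide, a loose half-tunnel 120 mm long, 109 mm wide, 56 mm high, about 180 g, on the counter in front of the cleaner's nozzle, some 190 mm from its axis. Origin: middle of its underside; x across the tunnel, y along it, z up. A frosted glass bowl (110 mm across, 45 high) and a lidded aluminium tin (80 mm across, 81 high) stand loose farther to the sides.
Not all that is in view belongs to the job. What is shaped like the part that bears cleaner_top but purple is not meant. Leave any yellow look-alike of the part that bears polish_cap alone.

How it is judged:
On the way, in this order (a step that is already met when the one before it is completed fails the run):
1. the blue cap is pressed down (at least 7 of its 10 mm) for 0.2 s (value of joint cleaner_cap above 0.007 m), for 0.2 s.
2. the blue cap is let back up (within 2 mm) (value of joint cleaner_cap below 0.002 m), for 0.2 s.
At the end, for the whole second after the job is handed in: After a press of at least 7 mm held 0.2 s, the blue cap is back up (within 2 mm), the orange cap is up (within 2 mm), and the hide stands at rest, upright within 10 degrees and within 20 mm of where it started (value of joint each of cleaner_cap, polish_cap below 0.002 m and distance of hide from where it was at the start of the episode below 0.02 m and angle between hide's own z axis and vertical below 0.17 rad and linear speed of hide below 0.02 m/s); the robot touches nothing.
It fails at once if the orange cap is pressed (more than 4 mm) (value of joint polish_cap above 0.004 m).
It fails at once if the hide is shoved (more than 20 mm) (distance of hide from where it was at the start of the episode above 0.02 m).
It also fails if it takes over 29 s, if anything falls off the work surface, if the arm or the gripper's body presses on something with over 40 N, if the wrist force passes 120 N, or if a joint passes its speed limit or range.

## Working session

There is one attempt and no reset: what is moved stays moved. The work goes in short steps, Python scripts to look and compute and a tool call to move; the robot and the scene stay as the last step left them, time stands still between calls to the robot, and variables do not carry over. Pictures are saved under pics/ and viewed, about 8 in all and at most 12, crops included, and the job is handed in when it is done.

Besides the shell and the picture viewer there is one more tool, called after "Request:" as name([rows], argument=value, ...), one row to a line, values as JSON. carry_out: Moves the arm, as the interface text tells. Its arguments: {"type":"object","properties":{"series":{"type":"array","items":{"type":"array","items":{"type":"array","items":{"type":"number"}}}}},"required":["series"]}

```bash
mkdir -p pics; ls; python3 - <<'E'
from rig import bot
import cv2,numpy as np,pickle
s=bot.get_state();print({k:np.round(v,3).tolist() for k,v in s.items()})
d={}
for n in("scene","top"):
    c=bot.read_camera(n);d[n]=c;cv2.imwrite(f"pics/{n}0.png",c["frame"][:,:,::-1])
    R=cv2.Rodrigues(np.array(c["rvec"],float))[0];print(n,-R.T@np.array(c["tvec"]).ravel(),R[2])
pickle.dump(d,open("cams.pkl","wb"))
E
```

```text
pics
{'clock': 0.0, 'joints': [-1.377, 0.259, 0.021, 1.334, 0.0, 1.418], 'joint_velocities': [0.001, 0.001, 0.001, 0.0, 0.001, 0.003], 'tau': [0.001, -55.563, 34.453, 0.013, -0.0, -0.0], 'tool_pos': [0.187, -0.517, 0.231], 'eef_rot': [-0.001, 0.985, 0.173, -0.0], 'contact_force': [-0.061, 0.295, -0.153], 'wrist_torque': [0.003, -0.047, -0.007], 'finger_gap': 0.998}
scene [ 1.45960456 -0.20673946  0.85133361] [-0.75736205  0.13160515 -0.63959582]
top [ 0.3496941  -0.01905757  1.33816201] [ 0.18328753 -0.01638452 -0.9829228 ]
```

View pics/scene0.png

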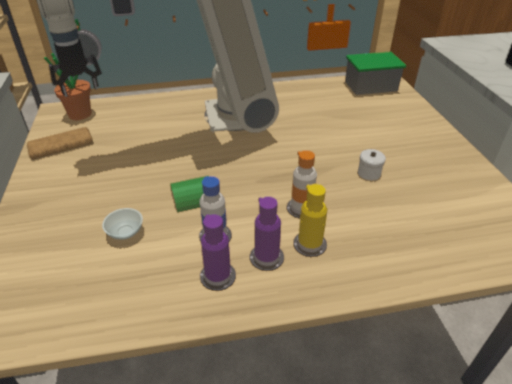

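View pics/top0.png

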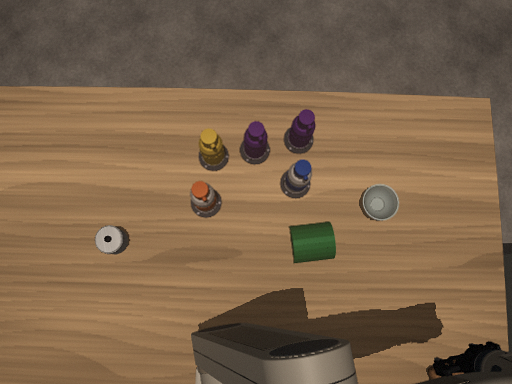

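The only blue-capped canister is at about (211,187) in scene and (302,168) in top. The purple ones at scene (216,228) and (267,208) and the yellow one at (315,195) are look-alikes. The orange-capped polish is at scene (306,160) and top (201,190). The hide is the green half-tunnel. Next I'll triangulate the blue cap and confirm it in a crop.

```bash
cat > h.py <<'E'
import cv2,numpy as np
def ray(c,uv):
    R=cv2.Rodrigues(np.array(c["rvec"],float))[0];t=np.array(c["tvec"],float).ravel()
    p=cv2.undistortPoints(np.array([[uv]],float),np.array(c["camera_matrix"],float),np.array(c["D"],float))[0,0]
    v=R.T@np.array([*p,1]);return -R.T@t,v/np.linalg.norm(v)
def onz(c,uv,z):
    o,d=ray(c,uv);return o+d*(z-o[2])/d[2]
def tri(c1,u1,c2,u2):
    o1,d1=ray(c1,u1);o2,d2=ray(c2,u2)
    s=np.linalg.lstsq(np.c_[d1,-d2],o2-o1,rcond=None)[0]
    a,b=o1+s[0]*d1,o2+s[1]*d2;return (a+b)/2,np.linalg.norm(a-b)
def blob(f,lo,hi,smin=110,vmin=30):
    h=cv2.cvtColor(f,cv2.COLOR_RGB2HSV)
    m=cv2.inRange(h,(lo,smin,vmin),(hi,255,255))
    n,l,st,ce=cv2.connectedComponentsWithStats(m)
    return [(st[i].tolist(),ce[i].round(1).tolist()) for i in range(1,n) if st[i,4]>25],l
E
python3 - <<'E'
import pickle;from h import *
d=pickle.load(open("cams.pkl","rb"))
for n in d:
    for k,lo,hi in(("blue",105,125),("purple",128,155),("orange",5,13),("green",55,80)):
        print(n,k,blob(d[n]["frame"],lo,hi)[0])
a=d["scene"]["frame"][140:300,150:350];b=d["top"]["frame"][90:250,180:380]
cv2.imwrite("pics/crop.png",cv2.resize(np.hstack([a,b]),(800,320),interpolation=cv2.INTER_CUBIC)[:,:,::-1])
E
```

```text
scene blue [([203, 177, 16, 12, 149], [210.0, 182.1])]
scene purple [([260, 198, 16, 11, 146], [267.6, 202.9]), ([203, 215, 20, 13, 195], [212.5, 221.1]), ([257, 217, 23, 14, 118], [267.8, 225.2]), ([203, 233, 24, 18, 149], [216.6, 243.5])]
scene orange [([412, 3, 14, 18, 50], [419.0, 13.5]), ([307, 4, 44, 47, 665], [328.3, 32.6]), ([402, 30, 18, 17, 49], [411.6, 38.1]), ([55, 80, 36, 40, 945], [75.8, 99.8]), ([300, 159, 12, 10, 66], [305.8, 163.4]), ([293, 187, 13, 16, 115], [298.5, 194.6])]
scene green [([347, 52, 59, 19, 817], [375.0, 61.1]), ([52, 54, 6, 10, 26], [54.7, 58.3]), ([66, 76, 11, 12, 61], [71.1, 81.5]), ([172, 178, 31, 29, 626], [187.7, 191.3])]
top blue [([295, 160, 16, 19, 199], [302.6, 167.7])]
top purple [([299, 110, 16, 19, 200], [306.8, 117.6]), ([293, 117, 13, 16, 62], [298.0, 126.7]), ([248, 122, 17, 18, 193], [256.1, 129.3]), ([246, 131, 13, 16, 49], [251.4, 140.0])]
top orange [([191, 181, 18, 21, 272], [200.0, 190.0]), ([194, 195, 23, 16, 96], [207.6, 205.3]), ([427, 366, 15, 13, 65], [433.0, 373.7])]
top green [([293, 231, 42, 21, 475], [314.7, 242.7])]
```

View pics/crop.png

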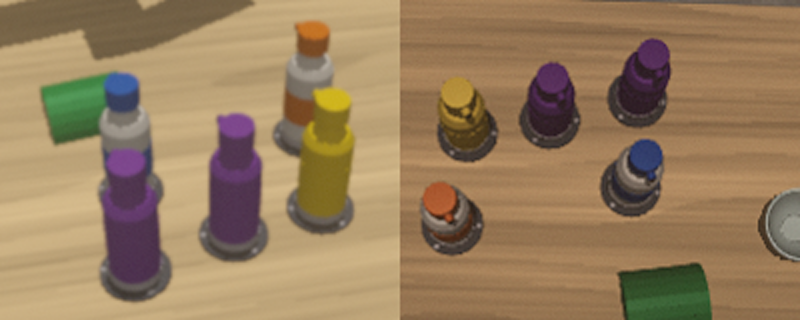

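The crop confirms it: a white canister with blue cap and blue band, its snout toward the green hide. The cap's top face is centred at about scene (210.5,180.5) and top (303,166.5).

```bash
python3 - <<'E'
import pickle;from h import *
from rig import bot
from scipy.spatial.transform import Rotation as Ro
d=pickle.load(open("cams.pkl","rb"));S,T=d["scene"],d["top"]
p,g=tri(S,(210.5,180.8),T,(303,166.5));print("blue",p,g)
print("z=.196",onz(S,(210.5,180.8),.196),onz(T,(303,166.5),.196))
print("centroids",tri(S,(210,182.1),T,(302.6,167.7)))
for n,a,b in(("purp1",(267.6,202.9),(256.1,129.3)),("purp2",(214,221.1),(306.8,117.6)),("orange",(306,159),(200,190))):print(n,tri(S,a,T,b))
print("hide",onz(T,(314.7,242.7),.05))
s=bot.get_state();q=s["eef_rot"];R=Ro.from_quat([q[1],q[2],q[3],q[0]]).as_matrix()
print(R.round(3).tolist(),"tool shift to p",R.T@(np.r_[p[:2],.28]-s["tool_pos"]), np.hypot(*p[:2]))
E
```

```text
blue [ 0.6485586  -0.16149675  0.19456627] 0.00014002061611639765
z=.196 [ 0.65031247 -0.16166408  0.196     ] [ 0.6481912  -0.16124832  0.196     ]
centroids (array([ 0.6466843 , -0.16202604,  0.18894515]), np.float64(0.0019122017611557002))
purp1 (array([ 0.74859846, -0.03843065,  0.18885945]), np.float64(0.000789897417330814))
purp2 (array([ 0.78506868, -0.1709888 ,  0.18930366]), np.float64(0.003550174738618348))
orange (array([0.58381413, 0.10398044, 0.17750648]), np.float64(0.0012184533194494454))
hide [ 0.46430034 -0.2124733   0.05      ]
[[0.94, 0.34, -0.0], [0.34, -0.94, 0.001], [0.0, -0.001, -1.0]] tool shift to p [ 0.55502719 -0.17748607 -0.04897512] 0.6683632665231783
```

Height 0.1946 m agrees with the stated 0.196, and the hide is 190 mm away as stated. I'll move above the cap with the fingers shut.

Request:
carry_out([
  [[0.03, -0.01, -0.012, 0, 0, 0, 1], [0.036, -0.011, -0.012, 0, 0, 0, 1], [0.036, -0.011, -0.012, 0, 0, 0, 1], [0.036, -0.011, -0.012, 0, 0, 0, 1], [0.036, -0.011, 0, 0, 0, 0, 1], [0.036, -0.011, 0, 0, 0, 0, 1], [0.036, -0.012, 0, 0, 0, 0, 1], [0.036, -0.012, 0, 0, 0, 0, 1]],
])

```text
clock: 1.1
tool_pos: [0.4227, -0.3368, 0.279]
eef_rot: [-0.0, 0.985, 0.172, -0.0]
contact_force: [0.1, -0.3, 0.0]
finger_gap: 0.003
```

Request:
carry_out([
  [[0.036, -0.012, 0, 0, 0, 0, 1], [0.036, -0.012, 0, 0, 0, 0, 1], [0.036, -0.012, 0, 0, 0, 0, 1], [0.036, -0.012, 0, 0, 0, 0, 1], [0.036, -0.012, 0, 0, 0, 0, 1], [0.036, -0.012, 0, 0, 0, 0, 1], [0.036, -0.012, 0, 0, 0, 0, 1], [0, 0, 0, 0, 0, 0, 1]],
])

```text
clock: 2.1
tool_pos: [0.6318, -0.1712, 0.2779]
eef_rot: [-0.001, 0.985, 0.174, -0.001]
contact_force: [-0.0, 0.2, -0.1]
finger_gap: -0.0
```

```bash
cat > look.py <<'E'
from h import *;from rig import bot;import sys
from scipy.spatial.transform import Rotation as Ro
s=bot.get_state();q=s["eef_rot"];R=Ro.from_quat([q[1],q[2],q[3],q[0]]).as_matrix();t=np.array(s["tool_pos"])
c=bot.read_camera("wrist");H=np.array(c["hand_eye"]);cv2.imwrite(sys.argv[1],c["frame"][:,:,::-1])
print("clock",s["clock"],"tcp",t,"gap",s["finger_gap"],"F",np.round(s["contact_force"],2))
W=np.eye(4);W[:3,:3]=R;W[:3,3]=t;C=np.linalg.inv(W@H)
c["rvec"]=cv2.Rodrigues(C[:3,:3])[0];c["tvec"]=C[:3,3]
b,l=blob(c["frame"],105,125);print(b)
for st,ce in b:
  if st[4]>300: print(onz(c,ce,.195))
for p in((.649,-.1615,.195),tuple(t)):print("proj",p,cv2.projectPoints(np.array([p]),c["rvec"],c["tvec"],np.array(c["camera_matrix"],float),np.array(c["D"],float))[0].ravel())
p=np.array([.649,-.1615,.196]);print("tool shift",R.T@(p-t))
import pickle;pickle.dump(c,open(sys.argv[1][:-3]+"pkl","wb"))
E
python3 look.py pics/w1.png
```

```text
clock 2.1 tcp [ 0.6317577 -0.1712366  0.2779004] gap -0.0004132797342556451 F [-0.01  0.2  -0.11]
[([233, 118, 44, 12, 98], [254.4, 121.3]), ([222, 141, 60, 74, 3062], [251.6, 174.3])]
[ 0.64954011 -0.16142624  0.195     ]
proj (0.649, -0.1615, 0.195) [251.44210012 175.02320664]
proj (np.float64(0.631757703588709), np.float64(-0.17123660083968775), np.float64(0.2779003970104525)) [255.68694847 252.24576829]
tool shift [ 0.01962025 -0.0031294   0.08188422]
```

View pics/w1.png

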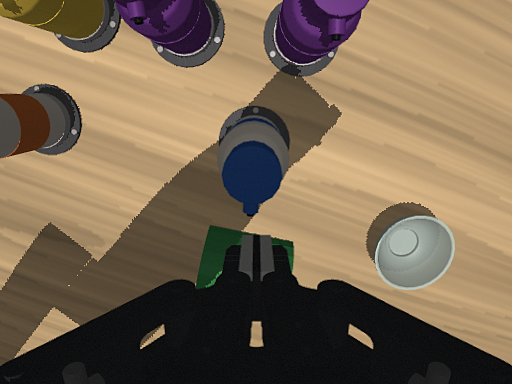

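The wrist view puts the cap at (251,174), which gives (0.6495, -0.1614). That agrees with the estimate within 1 mm. Fingers are shut and nothing is in the way. Descending to just above the cap.

Request:
carry_out([
  [[0.011, -0.002, 0, 0, 0, 0, 1], [0.01, -0.001, 0.015, 0, 0, 0, 1], [0, 0, 0.02, 0, 0, 0, 1], [0, 0, 0.02, 0, 0, 0, 1], [0, 0, 0.012, 0, 0, 0, 1], [0, 0, 0.007, 0, 0, 0, 1], [0, 0, 0, 0, 0, 0, 1], [0, 0, 0, 0, 0, 0, 1]],
])

```text
clock: 3.15
tool_pos: [0.6493, -0.1632, 0.206]
eef_rot: [0.0, 0.985, 0.173, 0.0]
contact_force: [0.8, -0.1, -0.5]
finger_gap: -0.002
```

```bash
python3 look.py pics/w2.png
```

```text
clock 3.15 tcp [ 0.64929274 -0.16321143  0.20597372] gap -0.0017954320147992966 F [ 0.81 -0.06 -0.54]
[([215, 144, 77, 33, 474], [254.1, 152.8]), ([211, 189, 83, 78, 3660], [251.3, 221.4])]
[ 0.69343254 -0.14647692  0.195     ]
[ 0.65975543 -0.15704845  0.195     ]
proj (0.649, -0.1615, 0.195) [252.42182578 242.2023691 ]
proj (np.float64(0.6492927410336173), np.float64(-0.16321143402618166), np.float64(0.20597371771840567)) [255.68665388 252.25028426]
tool shift [ 0.00029862 -0.00171602  0.00997275]
```

View pics/w2.png

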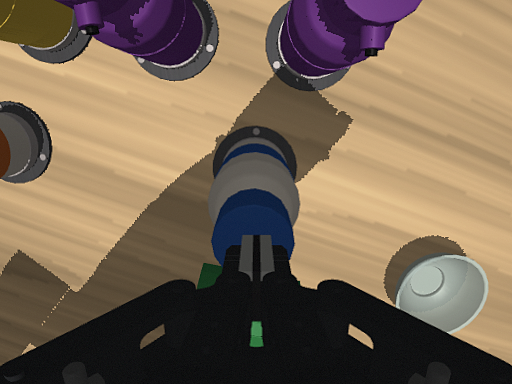

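The fingertips at (256,250) sit over the cap, about 2 mm from centre and 10 mm above it. Pressing slowly now.

Request:
carry_out([
  [[0, -0.001, 0.005, 0, 0, 0, 1], [0, 0, 0.005, 0, 0, 0, 1], [0, 0, 0.003, 0, 0, 0, 1], [0, 0, 0.002, 0, 0, 0, 1], [0, 0, 0, 0, 0, 0, 1]],
])

```text
clock: 3.82
tool_pos: [0.6488, -0.1621, 0.1905]
eef_rot: [0.0, 0.985, 0.173, 0.0]
contact_force: [-0.3, 0.9, 5.3]
finger_gap: 0.002
```

Request:
carry_out([
  [[0, 0, 0.002, 0, 0, 0, 1], [0, 0, 0.002, 0, 0, 0, 1], [0, 0, 0, 0, 0, 0, 1], [0, 0, 0, 0, 0, 0, 1]],
])

```text
clock: 4.32
tool_pos: [0.6488, -0.1621, 0.187]
eef_rot: [0.0, 0.985, 0.173, 0.0]
contact_force: [-1.3, 0.5, 7.4]
finger_gap: -0.002
```

Request:
carry_out([
  [[0, 0, 0.001, 0, 0, 0, 1], [0, 0, 0.0005, 0, 0, 0, 1], [0, 0, 0, 0, 0, 0, 1], [0, 0, 0, 0, 0, 0, 1], [0, 0, 0, 0, 0, 0, 1]],
])

```text
clock: 4.95
tool_pos: [0.6489, -0.1621, 0.1861]
eef_rot: [0.0, 0.985, 0.173, 0.001]
contact_force: [-2.3, 1.7, 10.8]
finger_gap: 0.002
```

The force has risen to 10.8 N and the tool has stopped at 0.186 m, so the cap is on its stop and held. Lifting straight up and clear.

Request:
carry_out([
  [[0, 0, -0.004, 0, 0, 0, 1], [0, 0, -0.008, 0, 0, 0, 1], [0, 0, -0.015, 0, 0, 0, 1], [0, 0, -0.02, 0, 0, 0, 1], [0, 0, -0.025, 0, 0, 0, 1], [-0.02, 0, -0.02, 0, 0, 0, 1], [0, 0, 0, 0, 0, 0, 1], [0, 0, 0, 0, 0, 0, 1]],
])

```text
clock: 5.95
tool_pos: [0.6295, -0.1691, 0.2765]
eef_rot: [-0.0, 0.985, 0.172, -0.0]
contact_force: [0.1, -0.4, 0.2]
finger_gap: 0.003
```

```bash
python3 look.py pics/w3.png; python3 - <<'E'
import pickle;from h import *
from rig import bot
d=pickle.load(open("cams.pkl","rb"))
c=bot.read_camera("scene");print("blue",blob(c["frame"],105,125)[0]);print("orange",[b for b in blob(c["frame"],5,13)[0] if b[1][1]>150 and 290<b[1][0]<320]);print("green",[b for b in blob(c["frame"],55,80)[0] if b[1][1]>150])
D=np.abs(c["frame"].astype(int)-d["scene"]["frame"]).sum(2).astype(np.uint8)
cv2.imwrite("pics/after.png",np.vstack([c["frame"][120:300,120:400],d["scene"]["frame"][120:300,120:400]])[:,:,::-1])
E
```

```text
clock 5.95 tcp [ 0.62945701 -0.16914738  0.27649493] gap 0.0031957100893455705 F [ 0.11 -0.42  0.19]
[([235, 117, 41, 10, 85], [255.3, 119.8]), ([225, 139, 61, 75, 3094], [255.0, 172.8])]
[ 0.64952341 -0.16128118  0.195     ]
proj (0.649, -0.1615, 0.195) [255.0404745  173.57607871]
proj (np.float64(0.6294570057988028), np.float64(-0.16914737882246067), np.float64(0.2764949264039346)) [255.68869695 252.24846747]
tool shift [ 0.02100206 -0.00053655  0.08048894]
blue []
orange [([300, 158, 13, 11, 67], [305.5, 163.9]), ([293, 185, 13, 18, 128], [298.5, 194.5])]
green [([172, 178, 32, 28, 623], [187.8, 191.3])]
```

View pics/w3.png

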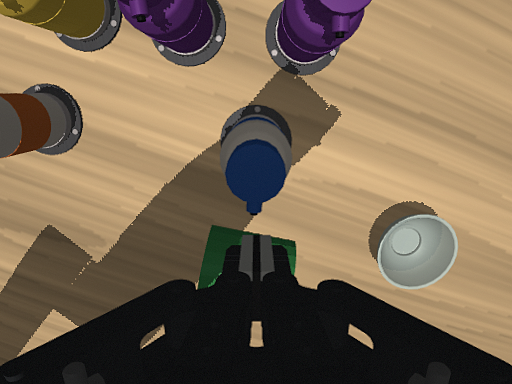

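View pics/after.png

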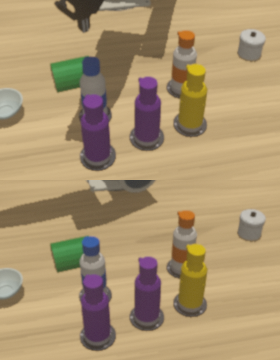

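The wrist view shows the cap at (255,173) with the same size and position as before the press, so it is back up. The scene crop, after over before, shows the hide, orange canister and blue cap at unchanged pixels. The blue cap is only in shadow now, which is why the scene mask missed it. The tool is 80 mm clear with about zero force.

```bash
python3 -c "
from rig import bot
print(bot.finish_job())"
```

```text
the job is handed in; nothing more can be done
None
```

I pressed the blue cap of the blue-banded cleaner down to its stop with the shut fingers, held it about 0.5 s, then lifted straight off. The job is handed in, but no verdict came back.

- **Press:** the tool stopped at 0.186 m with about 10.8 N on it, from a cap top measured at 0.195 m. The text says 0.196 m up and 10 mm of travel, so that fits a full press.
- **Cap back up:** after release the wrist camera saw the cap at the same place and size as before the press. The scene crop showed its top at the same height.
- **Everything else:** in the scene camera, the hide and the orange cap were within about 0.5 pixel of where they started. The gripper was 80 mm clear with near-zero force.
- **Check that failed:** the blue colour mask found nothing in the last scene image because the arm's shadow lay on the cap. I checked that view by eye instead.

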